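Give a tilt sensor its two calibration tilts

ROBOT

A 7-joint arm with a two-finger parallel gripper is mounted at the origin on a cart in front of the work surface, level with it; the furniture and walls round the work are solid. World frame = base frame: x ahead of the robot, y to its left, z up, the work surface at z = 0. Lengths are in m, angles in rad, forces in N, time in s.
With the tool pointing down it reaches from about 0.425 to 0.925 m from the base axis. Payload 6.8 kg.
Tool frame: the origin (TCP) lies at the very end of the fingers, on their centre line; the grasp point (between the pads) lies 19 mm behind it; z points along the fingers, y is the line along which they close (so a half turn about z gives the same grasp; the last joint's range is limited). The gripper opens to 85 mm and grips with 20 to 120 N. Pads are 22 mm wide; open, the fingers measure 114 mm over their backs; the gripper's body (76 mm by 85 mm) begins 54 mm behind the grasp point. The pads swing forward as they close: fully open they stand 13 mm farther back than shut.
Start: joints at [-1.311, 0.477, 0.022, 1.555, -0.011, 1.109, -0.083], TCP at [0.243, 0.63, 0.231] pointing down, gripper open.
Joint ranges: [-2.96, 2.96], [-0.34, 2.1], [-1.41, 1.46], [0.24, 2.44], [-1.37, 4.51], [0.17, 1.92], [-2.96, 2.96]. Speed limits (rad/s): [2.39, 2.39, 3.14, 3.14, 3.14, 3.14, 3.14].

INTERFACE

Orientations are given as a unit quaternion [w, x, y, z].
In Python, from station import bot gives the robot as it stands.
- The arm moves only by the tool nudge_tcp, called after ">>>" by a JSON object that holds its "op" and its "data", one argument or row to a line. Schema: {"type":"object","properties":{"motion":{"type":"object","properties":{"x":{"type":"array","items":{"type":"number"},"minItems":1,"maxItems":20},"y":{"type":"array","items":{"type":"number"},"minItems":1,"maxItems":20},"z":{"type":"array","items":{"type":"number"},"minItems":1,"maxItems":20},"spin":{"type":"array","items":{"type":"number"},"minItems":1,"maxItems":20},"jaw":{"type":"array","items":{"type":"number"},"minItems":1,"maxItems":20}},"additionalProperties":false,"required":["x","y","z","spin","jaw"]},"squeeze":{"type":"number"},"only":{"type":"string"},"quiet":{"type":"boolean"},"lines":{"type":"string"}},"required":["motion"],"additionalProperties":false}. motion is an object with one list for each field, all of the same length, 1 to 20, a row being the entries at one place: x, y, z (the shift in cm), spin (a turn about the tool's z in units of 0.1 rad), jaw (the opening from 0.0 (shut) to 1.0 (fully open)); each row shifts and turns the commanded pose from where the row before left it, along the tool's axes as they then stand; what a row does not reach is not made up. A row lasts 1/10 s, in which the tool goes at most 0.05 m and 0.15 rad, less where a joint would pass 70% of its speed; a pose out of reach is approached as far as the arm can. The fingers move at their own pace and stop on an object; squeeze is the grip in N (left out, the last holds). Time passes only in rows, so rows that do not move let the fingers close. The tool returns the time, the measured TCP pose, the force, the opening and the grip force at its end. only (a regular expression) keeps the lines of the reply that match it, lines (a string "A,B") keeps lines A to B, and quiet returns only ok. Input that does not fit is refused with a message, and nothing moves.
- bot.get_obs(): the state, without advancing time (a new reading comes with each control period).
- bot.read_camera(name): name is "scene" or "side" or "wrist"; returns the picture (420x560x3 uint8, blue, green, red); there is no depth.
- bot.camera_info(name): a dict with "vertical_fov" (degrees; the focal length in pixels is half the picture's height over the tangent of half this angle, whatever the lens; pixels are square), "cx", "cy" (the principal point, pixels), "view" (4x4, takes a point from world to camera coordinates); the wrist camera has in their place "hand_eye" (4x4, takes a point from camera to tool coordinates, whose origin is the TCP and whose axes are the flange's). Camera axes: x right, y up, looking along -z (the intrinsics and any distortion apply to the point x, -y, -z); pixel columns grow to the right and rows downward; lengths in m; the calibration is good to about 2 mm. A picture is of the moment at which its call begins: read the wrist's pose just before it. camera_info takes no time and is no camera call.
- bot.hand_in(): hands the job in; it is judged then, once.
The state is a dict: "t": time; "q": joint angles; "joint_vel": joint speeds; "joint_torque": joint torques, N m; "eef_pos": TCP position; "tool_rot": TCP orientation; "contact_force": force on the tool from outside, world axes, zero at the start; "torque": the same for the moment, N m; "gripper_width": opening from 0.0 (shut) to 1.0 (fully open); "grasp_force": force on a finger pad.
Only numpy, scipy, OpenCV 4.12 (cv2) and the standard library are available. Lean on these libraries where they do the work, as an engineer would, in place of code of your own. Each camera call takes 0.05 s, during which the arm holds its last target. There are 200 camera calls.

TASK

The tilt-sensor board on the sprung plate is waiting for its calibration, pitch first and then roll. With a fingertip press the red cap down until the needle of the red-marked dial stands on its red mark, keep it steady there for a second so that the sensor can log it, and let the plate come back to zero; then do the same at the blue cap for the blue-marked dial. Do not run a needle past its mark, and do not lift or shift the mount, touch the board or the dials, or disturb the tools lying around it.

Things in the scene. Friction and masses are not known exactly. Their poses are not given: they have to be found in the camera images.
- tilt_mount: The loose tilt mount (3 kg) on rubber feet on the bench: a dark 200 x 200 mm base plate with a hole grid, 12.7 mm thick; origin at the centre of its underside, x and y along its edges, z up. Above it a bare aluminium plate (110 x 110 x 8 mm, underside 42 mm up) sits on a ball pivot at (75, 75, 44) mm; springs hold it level against a stop.
- cap_red: Red press cap on the plate's pitch corner, at (-5, 75) mm on the mount: a disc 22 mm across, slightly domed, on a short post; origin at the post's foot, 19.5 mm below its top. Pressing it straight down tilts the plate about the mount's y axis through the pivot, 80 mm away. It takes about 4 N to start, 0.5 N more per mm; bottom stop after 15 mm.
- cap_blue: Blue press cap on the plate's roll corner, at (75, -5) mm on the mount; same size, stiffness and travel. Pressing it tilts the plate about the mount's x axis through the pivot, 80 mm away.
- cap_red_top (a point): Middle of the red cap's top, where the fingertip presses; about 70 mm above the bench at rest. As the cap is pressed down this point also creeps up to 4 mm sideways, away from the pivot.
- cap_blue_top (a point): Middle of the blue cap's top, where the fingertip presses; about 70 mm above the bench at rest. As the cap is pressed down this point also creeps up to 4 mm sideways, away from the pivot.
- needle_red (a joint): Turn of the black needle on the red-marked dial in rad, clockwise seen from above; 0 at rest. Geared to the plate: the needle turns about 0.21 rad for every mm that the red cap goes down, and does not follow the blue cap.
- needle_blue (a joint): Turn of the black needle on the blue-marked dial in rad, clockwise seen from above; 0 at rest; about 0.21 rad for every mm that the blue cap goes down, and does not follow the red cap.
- mark_red (a joint): Where the middle of the red mark is set on its dial, on the same scale as needle_red (needle on the middle of the mark when both values are equal); differs from run to run. The mark is a red band 0.65 rad (38 degrees) wide on the inner edge of the bezel, and is locked.
- mark_blue (a joint): Where the middle of the blue mark is set on its dial, on the same scale as needle_blue; band 0.65 rad wide, locked.
- needle_red_tip (a point): Tip of the red-marked dial's needle, 24 mm from the dial's centre.
- needle_blue_tip (a point): Tip of the blue-marked dial's needle, 24 mm from the dial's centre.
- mark_red_mid (a point): Middle of the red mark, 24 mm from the dial's centre; x points outward from the dial's centre, y anticlockwise, z up.
- mark_blue_mid (a point): Middle of the blue mark, 24 mm from the dial's centre; x points outward from the dial's centre, y anticlockwise, z up.
- dial_red: The red-marked dial, at (-60, 75) mm on the mount: 60 mm across, white face up with black ticks, aluminium bezel, fixed to the mount; origin at the centre of its underside, 56 mm above the bench; its top is 72 mm above the bench and its edge 25 mm from the middle of the red cap.
- dial_blue: The blue-marked dial, at (75, -60) mm on the mount, of the same build; its edge is 25 mm from the middle of the blue cap.
- sensor_board: Blue circuit board, 48 x 48 x 13 mm, screwed to the middle of the sprung plate; it tilts with it. Its top stays below the caps' tops. Origin at the centre of its underside.
- hex_key: Small L-shaped steel hex key, 74 x 26 x 5 mm, lying loose on the free corner of the base plate.
- loupe: Black cup-shaped loupe, 35 mm across, 30 mm high, standing loose on the free corner of the base plate.
- driver: Small red-capped screwdriver, 124 mm long, lying loose on the bench beside the mount.

How it is judged:
On the way, in this order (a step that is already met when the one before it is completed fails the run):
1. the red cap is pressed by the fingers and the red dial's needle stands on the red mark for 0.8 s, the blue dial's needle staying near zero (distance between needle_red_tip and mark_red_mid below 0.0078 m and contact force between the fingers and cap_red above 1 N and value of joint needle_blue below 0.4 rad), for 0.8 s.
2. the red corner is let back: both needles at zero (value of joint each of needle_red, needle_blue below 0.2 rad), for 0.2 s.
3. the blue cap is pressed by the fingers and the blue dial's needle stands on the blue mark for 0.8 s, the red dial's needle staying near zero (distance between needle_blue_tip and mark_blue_mid below 0.0078 m and contact force between the fingers and cap_blue above 1 N and value of joint needle_red below 0.4 rad), for 0.8 s.
At the end, for the whole second after the job is handed in: Both dials have been brought onto their marks (within 0.33 rad of the middle) and held for 0.8 s, red first; both needles are back within 0.2 rad of zero, and the mount stands flat and at rest within 12 mm of where it stood (all of step 2 and linear speed of tilt_mount below 0.01 m/s and distance of tilt_mount from where it was at the start of the episode below 0.012 m and angle between tilt_mount's own z axis and vertical below 0.03 rad); the robot touches nothing.
It fails at once if the red dial's needle is run well past its mark (more than 0.6 rad beyond the middle) (y of needle_red_tip in the frame of mark_red_mid below -0.01355 m).
It fails at once if the blue dial's needle is run well past its mark (more than 0.6 rad beyond the middle) (y of needle_blue_tip in the frame of mark_blue_mid below -0.01355 m).
It fails at once if the mount is lifted by 5 mm, tipped or shifted by more than 12 mm (height (world z) of tilt_mount above 0.005 m or angle between tilt_mount's own z axis and vertical above 0.05 rad or distance of tilt_mount from where it was at the start of the episode above 0.012 m).
It fails at once if the board or a dial is touched with more than 2 N (contact force between any of the arm, the fingers and sensor_board above 2 N or contact force between any of the arm, the fingers and dial_red above 2 N or contact force between any of the arm, the fingers and dial_blue above 2 N).
It fails at once if the hex key, loupe or driver is moved or lifted by more than 25 mm (distance of any of hex_key, loupe, driver from where it was at the start of the episode above 0.025 m).
It also fails if it takes over 51 s, if anything falls off the work surface, if the arm or the gripper's body presses on something with over 40 N, if the wrist force passes 120 N, or if a joint passes its speed limit or range.

## Working session

There is one attempt and no reset: what is moved stays moved. The work goes in short steps, Python scripts to look and compute and a tool call to move; the robot and the scene stay as the last step left them, time stands still between calls to the robot, and variables do not carry over. Pictures are saved under pics/ and viewed, at most 10 in all, crops included, and the job is handed in when it is done.

```bash
ls; mkdir -p pics; python3 - <<'E'
from station import bot
import cv2
for n in("scene","side"):
    cv2.imwrite(f"pics/{n}0.png",bot.read_camera(n)); print(n,bot.camera_info(n))
print(bot.camera_info("wrist"));o=bot.get_obs();print(o["t"],o["eef_pos"],o["tool_rot"],o["contact_force"],o["gripper_width"])
E
```

```text
pics
station.py
scene {'vertical_fov': 46.10026489644633, 'cx': 280.8984974044411, 'cy': 205.3890070343598, 'view': array([[ 0.69693086, -0.71709138,  0.00820585, -0.27638115],
       [ 0.50839618,  0.50210851,  0.69958585, -0.36379198],
       [-0.50578721, -0.48339114,  0.71450143, -0.59122816],
       [ 0.        ,  0.        ,  0.        ,  1.        ]])}
side {'vertical_fov': 48.04639079898502, 'cx': 278.3557380520721, 'cy': 207.0677368463559, 'view': array([[-0.98281703, -0.18384402, -0.01649452,  0.54430888],
       [ 0.05518139, -0.37791465,  0.92419453, -0.06422644],
       [-0.17614116,  0.90740393,  0.38156572, -0.90912179],
       [ 0.        ,  0.        ,  0.        ,  1.        ]])}
{'vertical_fov': 59.28139947690872, 'cx': 278.48701976515065, 'cy': 209.18012966162985, 'hand_eye': array([[-4.24707968e-04,  9.54724973e-01,  2.97489572e-01,
         7.56137493e-02],
       [ 9.99999773e-01,  5.61110238e-04, -3.73115885e-04,
        -1.73605130e-04],
       [-5.23147497e-04,  2.97489346e-01, -9.54724995e-01,
        -1.41820812e-01],
       [ 0.00000000e+00,  0.00000000e+00,  0.00000000e+00,
         1.00000000e+00]])}
0.1 [0.24250921 0.62936003 0.23042927] [-9.75444422e-05  1.82859342e-01  9.83138741e-01 -8.17413943e-04] [ 1.38850842 -0.38417444 -0.18712521] 1.0022481150898974
```

View pics/scene0.png

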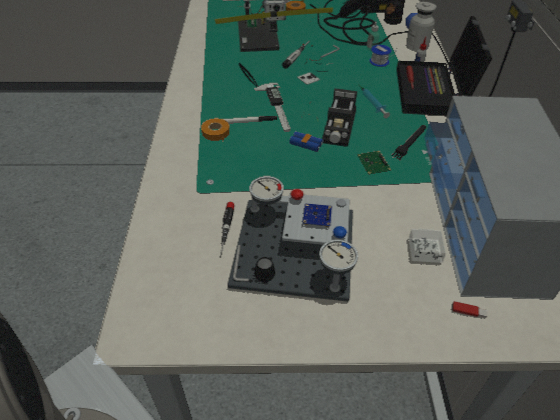

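View pics/side0.png

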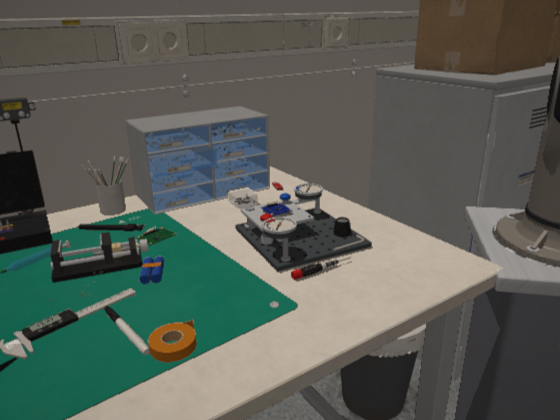

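The scene shows the red cap at about (297,195), the blue cap at (340,232), and the dials at (267,189) and (339,256). In the side view the red cap is at about (266,217) and the blue cap at (285,197).

```bash
cat > h.py <<'E'
import numpy as np,cv2
from scipy.spatial.transform import Rotation as R
def cam(info,obs=None):
    f=210/np.tan(np.radians(info["vertical_fov"])/2)
    if "view" in info: T=np.linalg.inv(info["view"])
    else:
        P=np.eye(4);q=obs["tool_rot"];P[:3,:3]=R.from_quat([*q[1:],q[0]]).as_matrix();P[:3,3]=obs["eef_pos"];T=P@info["hand_eye"]
    return f,info["cx"],info["cy"],T
def ray(c,u,v):
    f,cx,cy,T=c; d=T[:3,:3]@np.array([(u-cx)/f,-(v-cy)/f,-1]); return T[:3,3],d
def onz(c,u,v,z):
    o,d=ray(c,u,v); return o+d*(z-o[2])/d[2]
def proj(c,p):
    f,cx,cy,T=c; q=np.linalg.inv(T)@np.append(p,1); return cx+f*q[0]/-q[2],cy-f*q[1]/-q[2]
def tri(c1,p1,c2,p2):
    o1,d1=ray(c1,*p1);o2,d2=ray(c2,*p2)
    s=np.linalg.lstsq(np.c_[d1,-d2],o2-o1,rcond=None)[0];a=o1+d1*s[0];b=o2+d2*s[1]
    return (a+b)/2,np.linalg.norm(a-b)
def blobs(img,col,amin=15):
    h=cv2.cvtColor(img,cv2.COLOR_BGR2HSV)
    m=cv2.inRange(h,(105,130,60),(130,255,255)) if col=="b" else cv2.inRange(h,(0,140,80),(8,255,255))|cv2.inRange(h,(172,140,80),(180,255,255))
    n,l,s,c=cv2.connectedComponentsWithStats(m)
    return [(c[i].round(1),s[i,:5].tolist()) for i in range(1,n) if s[i,4]>=amin]
E
python3 - <<'E'
from h import *
from station import bot
C={n:cam(bot.camera_info(n)) for n in("scene","side")}
I={n:cv2.imread(f"pics/{n}0.png") for n in C}
for n,(x0,y0,x1,y1) in {"scene":(220,170,370,310),"side":(220,170,370,270)}.items():
    for k in "rb":
        for c,s in blobs(I[n][y0:y1,x0:x1],k,8):
            c=c+[x0,y0];print(n,k,c,s[2:],onz(C[n],*c,.066).round(4))
E
```

```text
scene r [278.9 186.4] [4, 6, 19] [0.5445 0.1496 0.066 ]
scene r [296.7 193.2] [12, 9, 84] [0.5542 0.1147 0.066 ]
scene r [230.2 204.6] [7, 7, 34] [0.452  0.1776 0.066 ]
scene b [316.5 214.3] [28, 22, 387] [0.5401 0.0554 0.066 ]
scene b [339.5 231.7] [13, 12, 113] [0.5371 0.0021 0.066 ]
scene b [346.  244.9] [9, 7, 29] [ 0.5225 -0.0235  0.066 ]
side r [277.4 185.7] [9, 7, 37] [ 0.5641 -0.0496  0.066 ]
side r [265.4 216.4] [11, 8, 51] [0.555  0.1183 0.066 ]
side r [270.7 220. ] [6, 3, 11] [0.542 0.133 0.066]
side b [284.6 196.4] [10, 6, 47] [0.5374 0.0119 0.066 ]
side b [276.2 209.2] [26, 11, 157] [0.5417 0.0814 0.066 ]
```

Units first: shifts go in cm and turns go in units of 0.1 rad. So -0.03 m is -3, -0.023 m is -2.3.

>>> {"op": "nudge_tcp", "data": {
  "motion": {"x":[-3,-3,-3,-3,-3,-3,-3,-3,-3,-3,-3,-3,-3,-3,-3,-3],"y":[-2.3,-2.3,-2.3,-2.3,-2.3,-2.3,-2.3,-2.3,-2.3,-2.3,-2.3,-2.3,-2.3,-2.3,-2.3,-2.3],"z":[0,0,0,0,0,0,0,0,0,0,0,0,0,0,0,0],"spin":[0,0,0,0,0,0,0,0,0,0,0,0,0,0,0,0],"jaw":[0,0,0,0,0,0,0,0,0,0,0,0,0,0,0,0]},
  "squeeze": 20
}}

```text
t: 1.7
eef_pos: [0.5586, 0.1124, 0.231]
tool_rot: [-0.0, 0.183, 0.983, -0.0]
contact_force: [0.3, 0.5, -1.0]
gripper_width: -0.002
grasp_force: 0.0
```

>>> {"op": "nudge_tcp", "data": {
  "motion": {"x":[0,0,0,0,0,0],"y":[0,0,0,0,0,0],"z":[0,0,0,0,0,0],"spin":[1.4,1.4,1.4,1.47,0,0],"jaw":[0,0,0,0,0,0]}
}}

```text
t: 2.3
eef_pos: [0.558, 0.1139, 0.231]
tool_rot: [-0.0, 0.449, 0.894, -0.0]
contact_force: [-0.1, 0.2, 0.2]
gripper_width: 0.001
grasp_force: 0.0
```

```bash
python3 - <<'E'
from h import *
from station import bot
o=bot.get_obs();im=bot.read_camera("wrist");cv2.imwrite("pics/w1.png",im)
c=cam(bot.camera_info("wrist"),o);print(o["eef_pos"],o["tool_rot"],o["q"],o["contact_force"])
for k in "rb":
    for p,s in blobs(im,k,40): print(k,p,s[2:],onz(c,*p,.069).round(4))
E
```

```text
[0.55804307 0.11392169 0.2310482 ] [-1.61200395e-04  4.48771895e-01  8.93646295e-01 -2.43767150e-04] [-0.60601073  0.31392688  0.36779822  1.83255063 -0.13055125  1.01927001
  0.45405592] [-0.10005703  0.22803845  0.18861835]
r [280.3  32.1] [18, 18, 285] [0.4875 0.2112 0.069 ]
r [284.  145.8] [20, 10, 130] [0.5406 0.145  0.069 ]
r [276.7 182.3] [25, 25, 473] [0.5541 0.1169 0.069 ]
r [148.6 391.1] [10, 12, 72] [ 0.5791 -0.1359  0.069 ]
b [497.2 167.4] [62, 72, 1980] [0.6939 0.2367 0.069 ]
b [232.6 222.1] [52, 48, 1835] [0.5444 0.0654 0.069 ]
b [191.  266.6] [23, 22, 410] [0.5384 0.0077 0.069 ]
b [152.  282.1] [10, 15, 85] [ 0.5181 -0.0269  0.069 ]
```

View pics/w1.png

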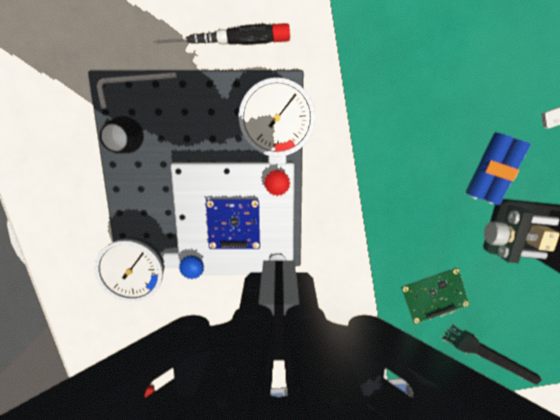

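The wrist view shows the red cap at (277,182), its dial hub at (277,117) and its mark at (284,146). The blue cap is at (191,267), with hub (130,270) and mark (152,282). Both needles are at rest, pointing up and right.

```bash
cat >> h.py <<'E'
def dial(img,c,ctr,col,z=.070):
    """ctr: expected dial centre (world xy). returns mark, needle in deg clockwise from world x"""
    S=8; N=70*S//2*2//2  # px per mm; patch of +-35 mm, column=x, row=-y
    g=[(-35,-35),(35,-35),(35,35),(-35,35)]
    src=np.float32([proj(c,[ctr[0]+a/1e3,ctr[1]+b/1e3,z]) for a,b in g])
    dst=np.float32([((a+35)*S,(35-b)*S) for a,b in g])
    w=cv2.warpPerspective(img,cv2.getPerspectiveTransform(src,dst),(70*S,70*S))
    h=cv2.cvtColor(w,cv2.COLOR_BGR2HSV); yy,xx=np.mgrid[:70*S,:70*S]
    near=np.hypot(xx-35*S,yy-35*S)<12*S
    m=(cv2.inRange(h,(10,100,80),(30,255,255))>0)&near
    hub=np.array([xx[m].mean(),yy[m].mean()]) if m.sum()>30 else np.array([35*S]*2)
    mk=cv2.inRange(h,(105,110,50),(130,255,255)) if col=="b" else cv2.inRange(h,(0,110,60),(8,255,255))|cv2.inRange(h,(172,110,60),(180,255,255))
    r=np.hypot(xx-hub[0],yy-hub[1])/S; m=(mk>0)&(r<29)&(r>18)
    mark=np.degrees(np.arctan2(yy[m].mean()-hub[1],xx[m].mean()-hub[0]))
    gray=cv2.cvtColor(w,cv2.COLOR_BGR2GRAY).astype(np.float32)
    a=np.arange(0,360,1.);rr=np.arange(9,17,.5)[:,None]
    P=cv2.remap(gray,(hub[0]+S*rr*np.cos(np.radians(a))).astype(np.float32),(hub[1]+S*rr*np.sin(np.radians(a))).astype(np.float32),1)
    d=P.mean(0); k=int(d.argmin()); i=np.arange(k-8,k+9); ww=np.clip(d[(k+12)%360]*.5+d[k-12]*.5-d[i%360],0,None)
    return mark,(i*ww).sum()/ww.sum(),(hub/S-35)*[1,-1],int(m.sum()),w
E
python3 - <<'E'
from h import *
from station import bot
o=bot.get_obs();im=cv2.imread("pics/w1.png");c=cam(bot.camera_info("wrist"),o)
y=np.radians(-53.4);ex=np.array([np.cos(y),np.sin(y)]);ey=np.array([-ex[1],ex[0]])
for k,cap,d in(("r",[.5541,.1169],-ex),("b",[.5384,.0077],-ey)):
    mk,nd,hub,n,w=dial(im,c,np.array(cap)+.055*d,k)
    cv2.imwrite(f"pics/d_{k}.png",w);print(k,mk,nd,hub,n,"delta rad",np.radians((mk-nd)%360))
a=cv2.imread("pics/d_r.png");b=cv2.imread("pics/d_b.png");cv2.imwrite("pics/d.png",cv2.resize(np.hstack([a,b]),(800,400)))
E
```

```text
r 37.896539214296915 273.15489579714966 [ 0.96574882 -1.72716588] 6205 delta rad 2.17715239197793
b -9.22892066217206 272.9321711607078 [ 0.92582645 -4.91370523] 5537 delta rad 1.3585452338482835
```

View pics/d.png

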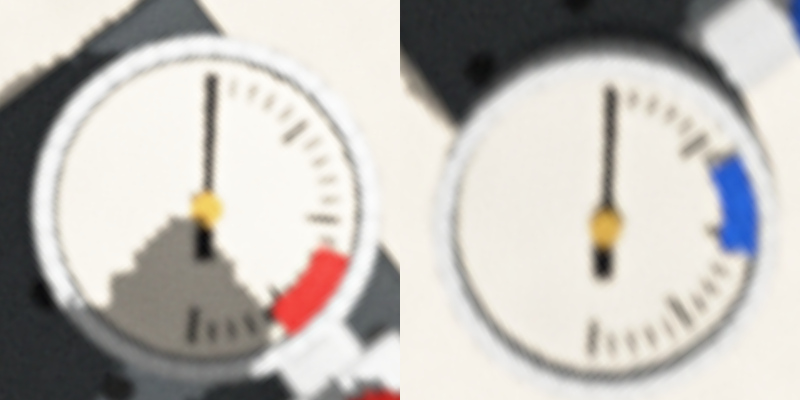

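Red mark is 2.18 rad away (about 10.4 mm) and blue mark is 1.36 rad away (about 6.5 mm). Moving down over the red cap.

Scaled: 0.0025 m is 0.25, 0.04 m is 4.

>>> {"op": "nudge_tcp", "data": {
  "motion": {"x":[0.25,0,0,0,0,0,0],"y":[-0.2,0,0,0,0,0,0],"z":[3,4,4,3,0.8,0,0],"spin":[0,0,0,0,0,0,0],"jaw":[0,0,0,0,0,0,0]}
}}

```text
t: 3.05
eef_pos: [0.5563, 0.1148, 0.0847]
tool_rot: [0.001, 0.45, 0.893, 0.001]
contact_force: [-0.1, -0.1, 0.1]
gripper_width: 0.002
grasp_force: 0.0
```

```bash
python3 - <<'E'
from h import *
from station import bot
o=bot.get_obs();im=bot.read_camera("wrist");cv2.imwrite("pics/w2.png",im)
c=cam(bot.camera_info("wrist"),o);print(o["eef_pos"])
for k in "rb":
    for p,s in blobs(im,k,40): print(k,p,s,onz(c,*p,.069).round(4))
E
```

```text
[0.5563477  0.11484299 0.08469268]
r [282.3   3.1] [269, 0, 29, 9, 201] [0.493  0.2032 0.069 ]
r [290.7 194. ] [273, 183, 38, 21, 499] [0.5408 0.1451 0.069 ]
r [276.5 248.5] [255, 232, 45, 37, 1075] [0.5512 0.1204 0.069 ]
b [196.3 300. ] [154, 280, 90, 48, 2727] [0.536  0.0756 0.069 ]
b [148.9 390.2] [144, 382, 11, 16, 93] [0.5451 0.0153 0.069 ]
```

View pics/w2.png

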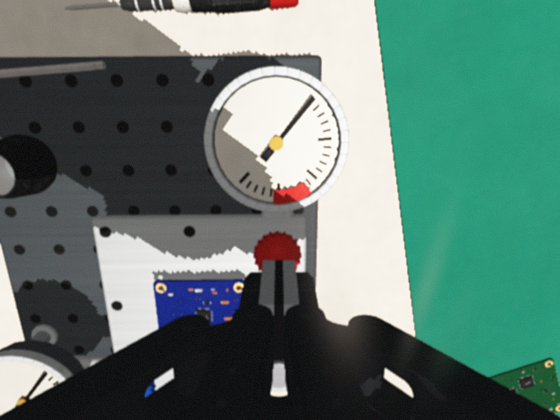

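The fingertip stands over the red cap: cap spans columns 255–300 with its top edge at row 232, finger centred on column 279, dial hub at (276,144).

```bash
python3 - <<'E'
from h import *
from station import bot
o=bot.get_obs();c=cam(bot.camera_info("wrist"),o);im=cv2.imread("pics/w2.png");T=np.array([-.597,.802]);Y=np.array([.802,.597])
e=o["eef_pos"][:2]
for n,p,z,k in(("edge",(277.5,232),.067,.011),("hub",(276.5,144),.071,.055)):
    w=onz(c,*p,z)[:2]-k*T-e;print(n,"cap minus tcp, tool xy",(w@T).round(4),(w@Y).round(4))
h=e+.0552*T;print(dial(im,c,h,"r")[:4])
E
```

```text
edge cap minus tcp, tool xy 0.0037 -0.0003
hub cap minus tcp, tool xy 0.0007 -0.0005
(np.float64(37.093110548056465), np.float64(273.00161254154), array([-1.22587842,  0.08728388]), 6811)
```

```bash
cat > look.py <<'E'
import sys
from h import *
from station import bot
k=sys.argv[1];d=np.radians(float(sys.argv[2]));o=bot.get_obs();im=bot.read_camera("wrist");c=cam(bot.camera_info("wrist"),o)
q=o["tool_rot"];T=R.from_quat([*q[1:],q[0]]).as_matrix()[:2,0]
mk,nd,hub,n,w=dial(im,c,np.array(o["eef_pos"])[:2]+.055*T,k);cv2.imwrite(f"pics/k{o['t']:.2f}.png",w)
print("needle",np.radians((nd-273+30)%360-30).round(3),"to mark",np.radians((mk-nd+180)%360-180).round(3),"hub",hub.round(1),n,"z",o["eef_pos"][2],"F",o["contact_force"].round(2))
E
```

>>> {"op": "nudge_tcp", "data": {
  "motion": {"x":[0.1,0,0,0,0,0,0],"y":[0,0,0,0,0,0,0],"z":[0.6,0.5,0.3,0.2,0.2,0,0],"spin":[0,0,0,0,0,0,0],"jaw":[0,0,0,0,0,0,0]}
}}

```text
t: 3.8
eef_pos: [0.5542, 0.1165, 0.0656]
tool_rot: [-0.001, 0.45, 0.893, 0.0]
contact_force: [-3.3, 2.3, 6.4]
gripper_width: -0.0
grasp_force: 3.0
```

```bash
python3 look.py r 0
```

```text
needle 0.731 to mark 1.438 hub [ 0.7 -1.3] 6792 z 0.06557355378832949 F [-3.27  2.34  6.36]
```

Scaled: 0.001 m is 0.1, 0.0015 m is 0.15.

>>> {"op": "nudge_tcp", "data": {
  "motion": {"x":[0.03,0.03,0.02,0,0,0],"y":[0,0,0,0,0,0],"z":[0.15,0.15,0.15,0.1,0,0],"spin":[0,0,0,0,0,0],"jaw":[0,0,0,0,0,0]}
}}

```text
t: 4.45
eef_pos: [0.5536, 0.1175, 0.0603]
tool_rot: [-0.001, 0.45, 0.893, 0.0]
contact_force: [-4.0, 2.4, 8.4]
gripper_width: 0.001
grasp_force: 4.3
```

```bash
python3 look.py r 0
```

```text
needle 1.853 to mark 0.325 hub [ 1.2 -2.4] 6545 z 0.06032975262204791 F [-4.    2.43  8.37]
```

Scaled: 0.0008 m is 0.08, 0.0007 m is 0.07.

>>> {"op": "nudge_tcp", "data": {
  "motion": {"x":[0,0,0,0],"y":[0,0,0,0],"z":[0.08,0.07,0,0],"spin":[0,0,0,0],"jaw":[0,0,0,0]}
}}

```text
t: 4.9
eef_pos: [0.5535, 0.1177, 0.0589]
tool_rot: [-0.001, 0.45, 0.893, 0.001]
contact_force: [-5.5, 2.2, 10.1]
gripper_width: -0.001
grasp_force: 4.6
```

```bash
python3 look.py r 0
```

```text
needle 2.167 to mark 0.002 hub [ 1.3 -2.6] 6450 z 0.05888260782387765 F [-5.5   2.16 10.07]
```

>>> {"op": "nudge_tcp", "data": {
  "motion": {"x":[0,0,0,0,0,0,0,0,0,0,0],"y":[0,0,0,0,0,0,0,0,0,0,0],"z":[0,0,0,0,0,0,0,0,0,0,0],"spin":[0,0,0,0,0,0,0,0,0,0,0],"jaw":[0,0,0,0,0,0,0,0,0,0,0]}
}}

```text
t: 6.05
eef_pos: [0.5535, 0.1177, 0.0589]
tool_rot: [-0.001, 0.45, 0.893, 0.001]
contact_force: [-4.3, 3.5, 9.9]
gripper_width: -0.002
grasp_force: 4.6
```

```bash
python3 look.py r 0; python3 -c "
import cv2,glob;f=sorted(glob.glob('pics/k*.png'))[-1];print(f);cv2.imwrite('pics/hold.png',cv2.resize(cv2.imread(f),(300,300)))"
```

```text
needle 2.163 to mark 0.005 hub [ 1.3 -2.6] 6441 z 0.0588994847722794 F [-4.28  3.5   9.92]
pics/k6.05.png
```

View pics/hold.png

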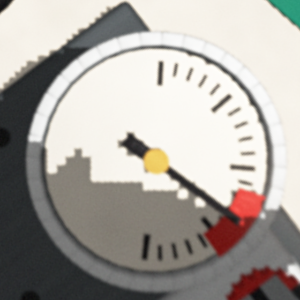

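Needle stands on the middle of the red mark (tip at about (237,218) in the crop). Releasing and moving to blue.

>>> {"op": "nudge_tcp", "data": {
  "motion": {"x":[0,0,0,0,0,0,0],"y":[0,0,0,0,0,0,0],"z":[-0.8,-1.2,-2,-2,-2,-2,0],"spin":[0,0,0,0,0,0,0],"jaw":[0,0,0,0,0,0,0]}
}}

```text
t: 6.8
eef_pos: [0.5559, 0.1163, 0.1612]
tool_rot: [0.002, 0.451, 0.893, 0.002]
contact_force: [0.8, -0.0, -0.3]
gripper_width: -0.004
grasp_force: 0.0
```

```bash
python3 look.py r 0
```

```text
needle 0.001 to mark 2.168 hub [-1.1 -1.4] 6437 z 0.16123380930834413 F [ 0.75 -0.03 -0.28]
```

>>> {"op": "nudge_tcp", "data": {
  "motion": {"x":[-2.8,-2.8,-2.7,0,0,0,0,0,0,0,0,0,0,0,0,0],"y":[-2.7,-2.7,-2.6,0,0,0,0,0,0,0,0,0,0,0,0,0],"z":[0,0,0,0,0,0,0,0,0,0,0,0,0,0,0,0],"spin":[0,0,0,-1.43,-1.43,-1.43,-1.43,-1.43,-1.43,-1.43,-1.43,-1.43,-1.43,-1.41,0,0],"jaw":[0,0,0,0,0,0,0,0,0,0,0,0,0,0,0,0]}
}}

```text
t: 8.45
eef_pos: [0.5385, 0.0017, 0.1576]
tool_rot: [-0.001, -0.311, 0.95, 0.0]
contact_force: [-0.6, 0.8, 0.1]
gripper_width: 0.0
grasp_force: 0.0
```

```bash
python3 look.py b 0
python3 - <<'E'
from h import *
from station import bot
o=bot.get_obs();im=bot.read_camera("wrist");cv2.imwrite("pics/w3.png",im);c=cam(bot.camera_info("wrist"),o);print(o["eef_pos"],o["tool_rot"])
for k in "rb":
    for p,s in blobs(im,k,40): print(k,p,s,onz(c,*p,.069).round(4))
E
```

```text
needle 0.004 to mark 1.369 hub [1.1 1.2] 5936 z 0.157560097960385 F [-0.62  0.84  0.12]
[0.53863144 0.00175861 0.15772959] [-5.22681118e-04 -3.11098575e-01  9.50377495e-01  1.45147604e-04]
r [14.4 88.9] [0, 77, 30, 25, 644] [ 0.5679 -0.1717  0.069 ]
r [514.3 284.9] [505, 276, 20, 18, 280] [0.4828 0.1649 0.069 ]
r [390.5 313.2] [375, 301, 30, 27, 550] [0.5511 0.1101 0.069 ]
r [437.3 328.9] [433, 320, 11, 19, 145] [0.5409 0.1463 0.069 ]
b [262.5 165.8] [250, 157, 25, 18, 219] [ 0.5184 -0.026   0.069 ]
b [280.6 213.5] [265, 198, 32, 32, 775] [0.5371 0.002  0.069 ]
b [ 13.3 210.9] [11, 206, 5, 11, 42] [ 0.6391 -0.1404  0.069 ]
b [338.8 261.2] [304, 233, 67, 60, 2626] [0.5412 0.0544 0.069 ]
b [ 20.4 383.3] [0, 365, 45, 42, 1282] [ 0.7652 -0.0779  0.069 ]
```

View pics/w3.png

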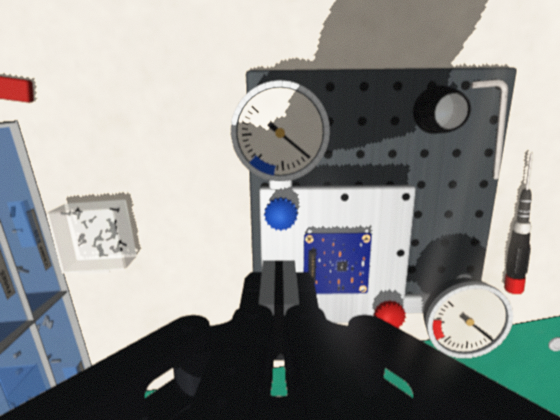

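Both needles are at zero, and the blue cap at (281,213) casts to the TCP's position within 1–2 mm. Pressing blue.

>>> {"op": "nudge_tcp", "data": {
  "motion": {"x":[0,0,0,0,0,0,0,0,0],"y":[0,0,0,0,0,0,0,0,0],"z":[2.5,3,2,0.8,0.3,0.2,0.2,0,0],"spin":[0,0,0,0,0,0,0,0,0],"jaw":[0,0,0,0,0,0,0,0,0]}
}}

```text
t: 9.45
eef_pos: [0.5398, 0.002, 0.069]
tool_rot: [0.001, -0.313, 0.95, -0.0]
contact_force: [1.0, 0.4, 0.3]
gripper_width: 0.001
grasp_force: 0.5
```

```bash
python3 look.py b 0
```

```text
needle 0.039 to mark 1.337 hub [-0.3  1.2] 6439 z 0.06904958462501541 F [1.02 0.35 0.29]
```

Scaled: 0.0015 m is 0.15, 0.001 m is 0.1.

>>> {"op": "nudge_tcp", "data": {
  "motion": {"x":[0.1,0.03,0,0,0,0],"y":[0,0,0,0,0,0],"z":[0.15,0.15,0.1,0.1,0,0],"spin":[0,0,0,0,0,0],"jaw":[0,0,0,0,0,0]}
}}

```text
t: 10.1
eef_pos: [0.5385, 0.0011, 0.0636]
tool_rot: [0.0, -0.313, 0.95, -0.0]
contact_force: [1.9, 1.5, 6.7]
gripper_width: 0.002
grasp_force: 2.9
```

```bash
python3 look.py b 0
```

```text
needle 1.146 to mark 0.242 hub [1. 2.] 6033 z 0.06362481376010704 F [1.87 1.47 6.75]
```

Scaled: 0.0006 m is 0.06, 0.0005 m is 0.05.

>>> {"op": "nudge_tcp", "data": {
  "motion": {"x":[0,0,0,0],"y":[0,0,0,0],"z":[0.06,0.05,0,0],"spin":[0,0,0,0],"jaw":[0,0,0,0]}
}}

```text
t: 10.55
eef_pos: [0.5383, 0.001, 0.0625]
tool_rot: [0.0, -0.313, 0.95, -0.0]
contact_force: [0.5, 0.3, 6.5]
gripper_width: -0.003
grasp_force: 3.2
```

```bash
python3 look.py b 0
```

```text
needle 1.375 to mark -0.004 hub [1.2 2.1] 6009 z 0.0625194361725101 F [0.49 0.27 6.46]
```

>>> {"op": "nudge_tcp", "data": {
  "motion": {"x":[0,0,0,0,0,0,0,0,0,0,0],"y":[0,0,0,0,0,0,0,0,0,0,0],"z":[0,0,0,0,0,0,0,0,0,0,0],"spin":[0,0,0,0,0,0,0,0,0,0,0],"jaw":[0,0,0,0,0,0,0,0,0,0,0]}
}}

```text
t: 11.7
eef_pos: [0.5383, 0.001, 0.0625]
tool_rot: [0.0, -0.313, 0.95, -0.0]
contact_force: [-0.5, -0.1, 6.4]
gripper_width: 0.004
grasp_force: 3.2
```

```bash
python3 look.py b 0; python3 -c "
import cv2,glob;f='pics/k11.70.png';f=max(glob.glob('pics/k*.png'),key=lambda s:float(s[6:-4]));print(f);cv2.imwrite('pics/hold2.png',cv2.resize(cv2.imread(f),(300,300)))"
```

```text
needle 1.373 to mark -0.001 hub [1.2 2.1] 6026 z 0.06251703795215452 F [-0.53 -0.14  6.44]
pics/k11.70.png
```

View pics/hold2.png

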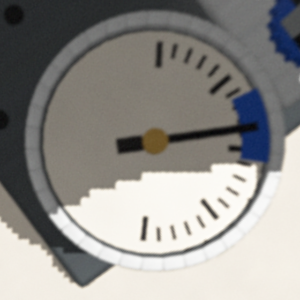

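The blue needle is on the middle of its mark (tip at about (257,127) in the crop) and has been held for over 1 s. Releasing.

Scaled: -0.03 m is -3, -0.02 m is -2.

>>> {"op": "nudge_tcp", "data": {
  "motion": {"x":[0,0,0,0,0,0,0,0,0,0,0],"y":[0,0,0,0,0,0,0,0,0,0,0],"z":[-0.8,-1.2,-2,-3,-3,-2,0,0,0,0,0],"spin":[0,0,0,0,0,0,0,0,0,0,0],"jaw":[0,0,0,0,0,0,0,0,0,0,0]}
}}

```text
t: 12.85
eef_pos: [0.5374, 0.001, 0.1813]
tool_rot: [-0.001, -0.313, 0.95, 0.0]
contact_force: [0.7, 0.4, 0.2]
gripper_width: 0.002
grasp_force: 0.0
```

```bash
python3 look.py b 0
python3 -c "
from station import bot
print(bot.hand_in())"
```

```text
needle 0.003 to mark 1.367 hub [2.2 2.1] 6078 z 0.18127408678102175 F [0.73 0.36 0.24]
the job is handed in; nothing more can be done
None
```

I pressed the red cap and then the blue cap onto their marks (within 0.01 rad) and held each for over 1 s, each needle came back to zero on release, and I handed the job in at about 13 s; no verdict was shown.

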